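Eject a bend roller and show its foot to the inspection camera

ROBOT

A 6-joint arm with a two-finger parallel gripper is mounted at the origin on a cart in front of the work surface, level with it; the furniture and walls round the work are solid. World frame = base frame: x ahead of the robot, y to its left, z up, the work surface at z = 0. Lengths are in m, angles in rad, forces in N, time in s.
With the tool pointing down it reaches from about 0.375 to 0.9 m from the base axis. Payload 3.1 kg.
Tool frame: the origin (TCP) lies between the finger pads; the fingertips stand 17 mm ahead of it and the grasp point (between the pads) lies 2 mm behind it; z points along the fingers, y is the line along which they close (so a half turn about z gives the same grasp; the last joint's range is limited). The gripper opens to 85 mm and grips with 20 to 120 N. Pads are 22 mm wide; open, the fingers measure 114 mm over their backs; the gripper's body (76 mm by 85 mm) begins 54 mm behind the grasp point. The pads swing forward as they close: fully open they stand 13 mm farther back than shut.
Start: joints at [0.955, 0.527, 1.433, -0, 1.181, -0.178], TCP at [0.265, 0.566, 0.248] pointing down, gripper open.
Joint ranges: [-3.08, 3.08], [-0.75, 2.2], [0.22, 2.44], [-1.43, 4.57], [0, 2.65], [-2.85, 2.85]. Speed limits (rad/s): [2.79, 2.79, 3.14, 3.14, 3.14, 3.14].

INTERFACE

Orientations are given as a unit quaternion [x, y, z, w].
In Python, from station import sense, vision, order gives the robot as it stands.
- The arm moves only by the shell command python3 -m crank 'ROWS' [OPENING] [FORCE]. ROWS is JSON, a list of rows, each an object with "dp": the shift along the world's x, y, z in units of 30 mm (1.0 is 30 mm), a list of three; "angular": the turn, a rotation vector about the world's x, y, z in degrees, a list of three. In form: [{"dp": [dx, dy, dz], "angular": [ax, ay, az]}, ...]. A call has 1 to 20 rows; each row shifts and turns the commanded pose from where the row before left it; what a row does not reach is not made up. A row lasts 1/10 s, in which the tool goes at most 50 mm and 8.59 degrees, less where a joint would pass 70% of its speed; a pose out of reach is approached as far as the arm can. A call is refused whole if a number of a shift passes 1 or a number of a turn 8.59, either way. A call with a gripper value outside its range is refused whole. OPENING is the closure, from 0 (fully open) to 1 (shut), set as the call begins (- or left out, the last holds). The fingers move at their own pace and stop on an object; FORCE is the grip in N (left out, the last holds). Time passes only in rows, so rows that do not move let the fingers close. It gives the time, the measured TCP pose, the force, the opening and the grip force at its end, in the units of the state.
- sense(): the state, without advancing time (a new reading comes with each control period).
- vision.snapshot(name): name is "side" or "top"; returns a dict with "image" (400x640x3 uint8, blue, green, red), "range_z" (400x640 float32, m along the optical axis (not along the pixel's ray), 0 where there is no reading), "mtx" (3x3 intrinsics, pixels), "dist" ([k1, k2, p1, p2, k3] as OpenCV has them; the pictures are not rectified), "pose" (4x4, takes a point from camera to world coordinates). Camera axes: x right, y down, z forward; pixel columns grow to the right and rows downward; lengths in m; the calibration is good to about 2 mm. A picture is of the moment at which its call begins.
- order.sign_off(): hands the job in; it is judged then, once.
The state is a dict: "t": time; "q": joint angles; "qd": joint speeds; "tau": joint torques, N m; "tcp_pos": TCP position; "tool_rot": TCP orientation; "force": force on the tool from outside, world axes, zero at the start; "ft_torque": the same for the moment, N m; "finger_gap": opening from 0.0 (shut) to 1.0 (fully open); "gripper_force": force on a finger pad.
Only numpy, scipy, OpenCV 4.12 (cv2) and the standard library are available. Lean on these libraries where they do the work, as an engineer would, in place of code of your own. Each camera call takes 0.05 s, during which the arm holds its last target. There are 200 camera calls.

TASK

Use the mallet to drive the red ejector pin all the way down, which lifts the bend-test roller out of its nest, then stand the mallet back upright on the desk and let go of it. Then draw the roller out and hold it still in the air over the inspection camera with its lower end centred on the lens axis, 90 mm in front of the lens and facing straight into it; finish while holding it there, with nothing else touching it. Do not press the pin with the gripper, keep off the camera, and leave the other things on the desk alone.

Things in the scene. Friction and masses are not known exactly. Their poses are not given: they have to be found in the camera images.
- block: blue ejector block fixed to the desk, 60 x 130 x 70 mm (with a dark foot flange 84 mm wide in x, 10 mm high). Origin: centre of its underside on the desk, z up. The roller's nest, a 22 mm bore open at the top, is at (0, -35 mm) in its frame, the ejector pin at (0, +35 mm).
- pin (a joint): ejector pin with a red round head 22 mm wide, in the block's top. 0 = up as found (top of its head 99 mm above the desk), 0.022 m = fully down on its stop (77 mm above the desk). It is stiff, about 10 N, and stays where it is driven. A lifter under the roller rises by as much as the pin goes down.
- roller: plain grey steel roller, 20 mm diameter, 60 mm long, about 0.15 kg, standing on its end in the block's nest. Origin: centre of its lower end; z along its axis to its upper end. At the start its upper end is flush with the block's top (70 mm above the desk), and stands 22 mm proud of it after the pin is fully down; its lower end is then 32 mm above the desk, so it clears the nest when lifted 38 mm.
- roller_foot (a point): centre of the roller's lower end face, the end to be shown to the camera
- roller_top (a point): centre of the roller's upper end face
- mallet: short mallet standing on the desk on its striking face, about 0.3 kg: white nylon head 40 mm diameter and 45 mm high below, round wooden handle 22 mm diameter above it, up to 135 mm. Origin: centre of the striking face at the bottom, z along the handle upward.
- camera: inspection camera fixed on a dark stand. Origin: centre of the front of its lens; z = the line of sight, which points up and towards the robot, 30 degrees from vertical. The lens with its ring light is 48 mm wide, its centre 142 mm above the desk; the camera body and stand lie behind and below it.
- focus (a point): point in the air on the camera's line of sight, 90 mm in front of the lens, 220 mm above the desk, where the roller's lower end must be
- spare_roller: a second grey roller of 20 x 60 mm standing free on the desk; leave alone
- weight: brass check weight with knob, 38 mm wide, 60 mm high; leave alone
- coupon: flat metal test strip lying on the desk, 20 x 165 x 4 mm; leave alone

How it is judged:
On the way, in this order (a step that is already met when the one before it is completed fails the run):
1. the ejector pin is driven fully down by the mallet (value of joint pin above 0.0195 m and contact force between mallet and pin above 0.5 N).
2. the mallet stands upright on the desk again, let go (height (world z) of mallet below 0.008 m and angle between mallet's own z axis and vertical below 0.1 rad and contact force between the fingers and mallet below 0.2 N and contact force between mallet and block below 0.2 N), for 0.2 s.
At the end, for the whole second after the job is handed in: The gripper holds the roller still in the air, touching neither block nor camera, its lower end facing the lens within 15 mm of the focus point and its axis within 10 degrees of the line of sight; the pin is still down (at least 18 of 22 mm) and the mallet stands upright on the desk, released (distance between roller_foot and focus below 0.015 m and angle between the z axis of roller and the z axis of camera, either way round below 0.175 rad and z of roller_top in the frame of camera above 0.12 m and linear speed of roller below 0.02 m/s and contact force between the fingers and roller above 1 N and contact force between roller and block below 0.1 N and contact force between roller and camera below 0.1 N and value of joint pin above 0.018 m and height (world z) of mallet below 0.008 m and angle between mallet's own z axis and vertical below 0.1 rad and contact force between the fingers and mallet below 0.2 N); the arm keeps its last pose, push and grip.
It fails at once if the gripper or arm presses the pin itself (contact force between the arm and pin above 2 N).
It fails at once if the gripper or arm presses the pin itself (contact force between the fingers and pin above 2 N).
It fails at once if a bystander is shifted by more than 3 cm (distance of any of spare_roller, weight, coupon from where it was at the start of the episode above 0.03 m).
It fails at once if the camera is struck (contact force between any of the arm, the fingers, roller, mallet and camera above 5 N).
It also fails if it takes over 54 s, if anything falls off the work surface, if the arm or the gripper's body presses on something with over 40 N, if the wrist force passes 120 N, or if a joint passes its speed limit or range.

## Working session

There is one attempt and no reset: what is moved stays moved. The work goes in short steps, Python scripts to look and compute and a shell command to move; the robot and the scene stay as the last step left them, time stands still between calls to the robot, and variables do not carry over. Pictures are saved under pics/ and viewed, at most 10 in all, crops included, and the job is handed in when it is done.

```bash
mkdir -p pics; ls
cat > h.py <<'E'
import numpy as np, cv2
from station import sense, vision, order
def snap(n,f=None):
    s=vision.snapshot(n)
    if f: cv2.imwrite(f,s["image"])
    return s
def world(s):
    h,w=s["range_z"].shape
    u,v=np.meshgrid(np.arange(w),np.arange(h))
    p=cv2.undistortPoints(np.stack([u,v],-1).reshape(-1,1,2).astype(np.float64),s["mtx"],s["dist"]).reshape(h,w,2)
    z=s["range_z"].astype(float)
    P=np.dstack([p*z[...,None],z])@s["pose"][:3,:3].T+s["pose"][:3,3]
    P[z<=0]=np.nan
    return P
E
python3 - <<'E'
from h import *
for n in("top","side"):
    s=snap(n,f"pics/{n}0.png"); np.savez(n+"0.npz",P=world(s),im=s["image"]); print(s["pose"].round(3),s["mtx"][0,0])
print(sense())
E
```

```text
pics
[[-0.018 -0.997  0.075  0.485]
 [-1.     0.019  0.004  0.176]
 [-0.006 -0.075 -0.997  1.007]
 [ 0.     0.     0.     1.   ]] 395.6518537687589
[[ 0.591 -0.5    0.633 -0.028]
 [-0.806 -0.351  0.476 -0.24 ]
 [-0.016 -0.792 -0.611  0.676]
 [ 0.     0.     0.     1.   ]] 379.50277038041014
{'t': 0.1, 'q': array([ 9.54529868e-01,  5.28394401e-01,  1.43381138e+00, -1.43883480e-05,
        1.18140206e+00, -1.78484705e-01]), 'qd': array([-0.00085083, -0.00051842, -0.00278021,  0.00178721,  0.00191496,
       -0.00212532]), 'tau': array([-1.20401660e-04, -4.43300807e+01, -1.78586859e+01, -2.05344636e-04,
        3.89420602e-03,  2.58455060e-05]), 'tcp_pos': array([0.26455448, 0.5655504 , 0.24740658]), 'tool_rot': array([ 2.17144316e-01,  9.76138991e-01, -9.31654183e-04, -3.83803091e-04]), 'force': array([ 0.53686823,  0.54095847, -0.50618266]), 'ft_torque': array([ 0.01676601, -0.02198045, -0.00761946]), 'gripper_force': 0.0, 'finger_gap': 0.9978881058775385}
```

View pics/top0.png

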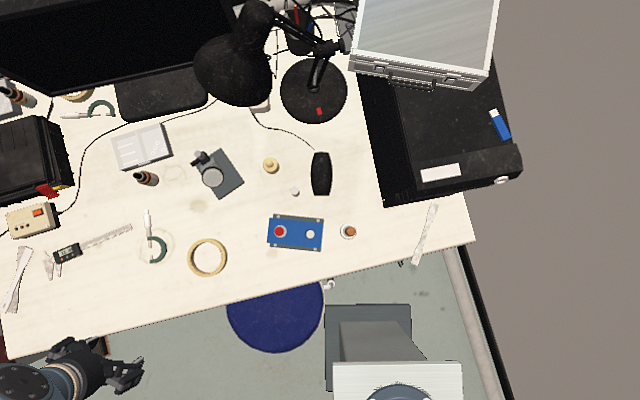

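View pics/side0.png

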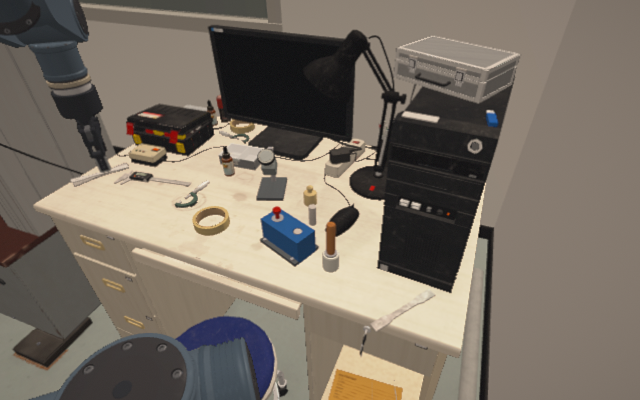

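The top view shows the block at (295,232), with the red pin at (280,231) and the roller at (310,234). The mallet is at (349,232), the inspection camera at (213,175), the spare roller at (294,191) and the weight at (271,165). The side view agrees, and the lamp head hangs behind the work.

```bash
python3 - <<'E'
from h import *
d=np.load("top0.npz");P=d["P"];im=d["im"].astype(int)
e=np.load("side0.npz");Q=e["P"];ime=e["im"].astype(int)
def reg(P,u0,u1,v0,v1,z0,z1,f=None):
    A=P[v0:v1,u0:u1].reshape(-1,3); m=(A[:,2]>z0)&(A[:,2]<z1)
    if f is not None: m&=f[v0:v1,u0:u1].ravel()
    A=A[m]; return A
def show(n,A):
    if len(A)>2:
        r=cv2.minAreaRect((A[:,:2]*1000).astype(np.float32)); print(n,len(A),A.mean(0).round(4),"med z",np.median(A[:,2]).round(4),"rect",np.round(r[0],1),np.round(r[1],1),round(r[2],1))
b,g,r=[im[...,i] for i in range(3)]
show("blocktop",reg(P,255,335,205,260,.06,.08)); 
show("pin",reg(P,255,335,205,260,.085,.11)); show("pinred",reg(P,255,335,205,260,.085,.12,(r>150)&(g<90)))
show("rollertop",reg(P,300,320,225,245,.06,.08,(abs(b-r)<60)&(r>100)))
show("mallettop",reg(P,335,365,215,250,.12,.15)); show("mallethead",reg(P,335,365,215,250,.035,.055))
show("spare",reg(P,284,304,180,200,.05,.07)); show("weight",reg(P,258,284,150,180,.01,.07))
show("cam",reg(P,180,250,140,205,.1,.2)); show("camplate",reg(P,180,250,140,205,.005,.03))
A=reg(P,180,320,0,110,.1,.6);print("lamp",np.nanpercentile(A,[1,50,99],axis=0).round(3))
b,g,r=[ime[...,i] for i in range(3)]
print("side")
show("blocktop",reg(Q,255,320,205,262,.064,.08)); show("pinred",reg(Q,265,285,200,225,.085,.12,(r>120)&(g<90)))
show("mallettop",reg(Q,320,342,215,250,.128,.15));show("mallet handle",reg(Q,320,342,215,255,.06,.13));show("head",reg(Q,318,345,240,275,.038,.055))
show("cam",reg(Q,250,285,140,180,.1,.2))
# cam lens plane: local points dump
A=reg(P,195,232,150,195,.1,.2)
for z in np.arange(.1,.19,.01): 
    m=A[(A[:,2]>=z)&(A[:,2]<z+.01)]; print(round(z,2),len(m), m.mean(0).round(3) if len(m) else "", np.ptp(m,axis=0).round(3) if len(m) else "")
E
python3 - <<'E'
import cv2
a=cv2.imread("pics/top0.png")[130:260,180:370];b=cv2.imread("pics/side0.png")[130:280,220:360]
import numpy as np
a=cv2.resize(a,None,fx=4,fy=4)[:,:];b=cv2.resize(b,(0,0),fx=4,fy=4)
cv2.imwrite("pics/ca.png",a)
E
```

```text
blocktop 1316 [0.4805 0.2395 0.069 ] med z 0.0691 rect [480.8 241.3] [129.8  59.9] 83.0
pin 71 [0.4849 0.2756 0.0975] med z 0.0977 rect [485.2 275.8] [20.7 18.9] 0.8
pinred 57 [0.4842 0.2766 0.0978] med z 0.0979 rect [483.9 276.8] [17.2 18.6] 32.8
rollertop 60 [0.4763 0.2055 0.0685] med z 0.0687 rect [475.6 205.8] [19.1 18.9] 89.0
mallettop 74 [0.4819 0.1142 0.1328] med z 0.1334 rect [481.8 113.7] [20.2 18.7] 44.3
mallethead 122 [0.4824 0.1161 0.0445] med z 0.044 rect [482.2 112.8] [36.7 36.4] 88.8
spare 58 [0.5815 0.2417 0.0587] med z 0.0586 rect [581.7 241.8] [17.2 19.8] 88.1
weight 206 [0.6477 0.3009 0.0402] med z 0.0375 rect [650. 303.] [37.8 35.1] 43.5
cam 528 [0.619  0.4233 0.1334] med z 0.1374 rect [629.9 429.6] [95.6 46.1] 29.1
camplate 808 [0.6302 0.4206 0.0107] med z 0.0107 rect [633.8 434.6] [109.9  79.8] 33.7
lamp [[0.711 0.18  0.111]
 [0.797 0.318 0.349]
 [0.985 0.48  0.435]]
side
blocktop 914 [0.4735 0.2347 0.0696] med z 0.0698 rect [477.  241.9] [132.1  62.7] 82.9
pinred 33 [0.4811 0.2752 0.099 ] med z 0.099 rect [480.9 275.2] [17.9 18.4] 18.9
mallettop 57 [0.4759 0.1121 0.1334] med z 0.1339 rect [476.6 113.2] [17.7 17.4] 81.6
mallet handle 207 [0.4719 0.1096 0.0961] med z 0.0965 rect [472.1 109.7] [10.7 18.1] 35.4
head 152 [0.4713 0.1094 0.0455] med z 0.0449 rect [476.6 113. ] [36.2 37. ] 34.0
cam 298 [0.6063 0.4174 0.1326] med z 0.1363 rect [627.5 426.5] [91.6 47.3] 18.2
0.1 42 [0.646 0.437 0.105] [0.046 0.044 0.01 ]
0.11 66 [0.64  0.435 0.114] [0.04  0.039 0.009]
0.12 57 [0.644 0.441 0.127] [0.083 0.064 0.009]
0.13 154 [0.6   0.412 0.136] [0.044 0.042 0.01 ]
0.14 197 [0.613 0.42  0.145] [0.037 0.04  0.01 ]
0.15 12 [0.62  0.425 0.151] [0.015 0.015 0.004]
0.16 0  
0.17 0  
0.18 0
```

View pics/ca.png

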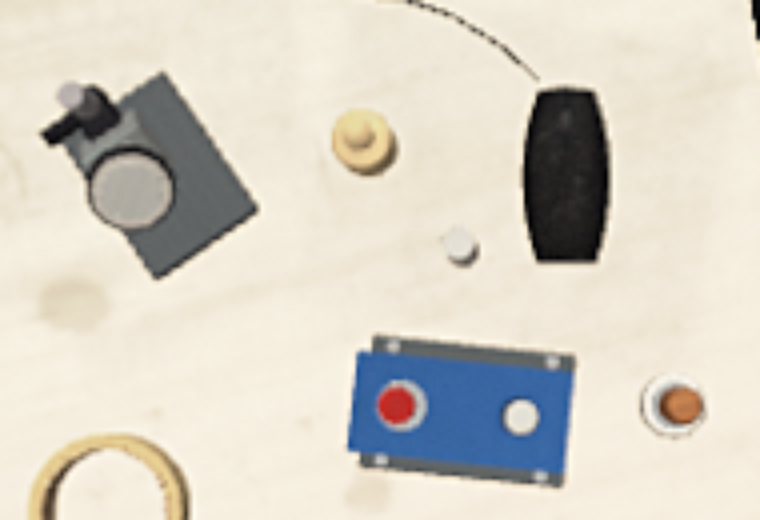

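```bash
python3 - <<'E'
from h import *
from scipy.optimize import least_squares
for f,(u0,u1,v0,v1) in (("top0.npz",(195,232,150,195)),("side0.npz",(255,282,145,175))):
    P=np.load(f)["P"]; A=P[v0:v1,u0:u1].reshape(-1,3)
    yaw=np.radians(33.7); n=np.array([-.5*np.cos(yaw),-.5*np.sin(yaw),.866])
    A=A[(A[:,2]>.12)&(A[:,2]<.17)]
    # lens plane passes z=.142; use dense plane offset
    d=A@n; h,e=np.histogram(d,bins=np.arange(d.min(),d.max()+.003,.003)); k=h.argmax(); D=A[abs(d-(e[k]+.0015))<.004]
    q=np.linalg.svd(D-D.mean(0))[2][2]; q*=np.sign(q[2])
    ex=np.array([-n[1],n[0],0]);ex/=np.linalg.norm(ex);ey=np.cross(n,ex)
    uv=(np.c_[D@ex,D@ey]*1000).astype(np.float32); c,r=cv2.minEnclosingCircle(uv)
    L=ex*c[0]/1000+ey*c[1]/1000+n*np.median(D@n)
    print(f,len(D),"normal",q.round(3),n.round(3),"L",L.round(4),"r",r,"mean",D.mean(0).round(4),"yaw",np.degrees(np.arctan2(-q[1],-q[0])))
    print("focus",(L+.09*n).round(4))
E
R='{"dp":[0.447,-0.943,-0.1],"angular":[0,0,-4.5]}'; true
python3 -m crank '[{"dp":[0.447,-0.943,-0.1],"angular":[0,0,-4.5]},{"dp":[0.447,-0.943,-0.1],"angular":[0,0,-4.5]},{"dp":[0.447,-0.943,-0.1],"angular":[0,0,-4.5]},{"dp":[0.447,-0.943,-0.1],"angular":[0,0,-4.5]},{"dp":[0.447,-0.943,-0.1],"angular":[0,0,-4.5]},{"dp":[0.447,-0.943,-0.1],"angular":[0,0,-4.5]},{"dp":[0.447,-0.943,-0.1],"angular":[0,0,-4.5]},{"dp":[0.447,-0.943,-0.1],"angular":[0,0,-4.5]},{"dp":[0.447,-0.943,-0.1],"angular":[0,0,-4.5]},{"dp":[0.447,-0.943,-0.1],"angular":[0,0,-4.5]},{"dp":[0.447,-0.943,-0.1],"angular":[0,0,-4.5]},{"dp":[0.447,-0.943,-0.1],"angular":[0,0,-4.5]},{"dp":[0.447,-0.943,-0.1],"angular":[0,0,-4.5]},{"dp":[0.447,-0.943,-0.1],"angular":[0,0,-4.5]},{"dp":[0.447,-0.943,-0.1],"angular":[0,0,-4.5]},{"dp":[0.447,-0.943,-0.1],"angular":[0,0,-4.5]},{"dp":[0,0,0],"angular":[0,0,0]},{"dp":[0,0,0],"angular":[0,0,0]}]' 0 40
```

```text
top0.npz 330 normal [-0.396 -0.277  0.876] [-0.416 -0.277  0.866] L [0.6063 0.4164 0.1404] r 23.850217819213867 mean [0.607  0.4166 0.1406] yaw 35.03926320912431
focus [0.5688 0.3914 0.2183]
side0.npz 203 normal [-0.425 -0.277  0.862] [-0.416 -0.277  0.866] L [0.6018 0.417  0.1404] r 23.97087860107422 mean [0.6016 0.4161 0.1402] yaw 33.133841353601106
focus [0.5644 0.392  0.2183]
t: 1.9
tcp_pos: [0.4792, 0.113, 0.1999]
tool_rot: [0.75, 0.662, -0.0, -0.001]
force: [-0.4, -0.3, 0.2]
finger_gap: 1.001
gripper_force: 0.0
```

```bash
python3 -m crank '[{"dp":[0,0,-0.6],"angular":[0,0,0]},{"dp":[0,0,-0.6],"angular":[0,0,0]},{"dp":[0,0,-0.6],"angular":[0,0,0]},{"dp":[0,0,-0.6],"angular":[0,0,0]},{"dp":[0,0,-0.5],"angular":[0,0,0]},{"dp":[0,0,-0.43],"angular":[0,0,0]},{"dp":[0,0,0],"angular":[0,0,0]},{"dp":[0,0,0],"angular":[0,0,0]}]' 0 60
python3 -m crank '[{"dp":[0,0,0],"angular":[0,0,0]},{"dp":[0,0,0],"angular":[0,0,0]},{"dp":[0,0,0],"angular":[0,0,0]},{"dp":[0,0,0],"angular":[0,0,0]},{"dp":[0,0,0],"angular":[0,0,0]},{"dp":[0,0,0],"angular":[0,0,0]},{"dp":[0,0,0],"angular":[0,0,0]},{"dp":[0,0,0],"angular":[0,0,0]}]' 1 60
```

```text
t: 2.7
tcp_pos: [0.4789, 0.1143, 0.1005]
tool_rot: [0.749, 0.663, -0.0, -0.0]
force: [1.5, 0.7, 0.6]
finger_gap: 0.996
gripper_force: 0.0
t: 3.5
tcp_pos: [0.4799, 0.1134, 0.1009]
tool_rot: [0.749, 0.662, 0.0, 0.0]
force: [0.2, -0.3, 5.5]
finger_gap: 0.24
gripper_force: 58.8
```

```bash
python3 -m crank '[{"dp":[0,0,0.4],"angular":[0,0,0]},{"dp":[0,0,0.8],"angular":[0,0,0]},{"dp":[0,0,0.8],"angular":[0,0,0]},{"dp":[0,0,0.8],"angular":[0,0,0]},{"dp":[0,0,0.8],"angular":[0,0,0]},{"dp":[0,0,0.6],"angular":[0,0,0]},{"dp":[0.02,0.4,0],"angular":[0,0,0]},{"dp":[0.02,0.7,0],"angular":[0,0,0]},{"dp":[0.02,0.7,0],"angular":[0,0,0]},{"dp":[0.02,0.8,0],"angular":[0,0,0]},{"dp":[0.02,0.8,0],"angular":[0,0,0]},{"dp":[0.0,0.8,0],"angular":[0,0,0]},{"dp":[0.0,0.7,0],"angular":[0,0,0]},{"dp":[0,0.5,0],"angular":[0,0,0]},{"dp":[0,0,0],"angular":[0,0,0]},{"dp":[0,0,0],"angular":[0,0,0]},{"dp":[0,0,0],"angular":[0,0,0]}]'
python3 - <<'E'
from h import *
s=snap("side","pics/s1.png"); cv2.imwrite("pics/s1c.png",cv2.resize(s["image"][100:280,190:390],None,fx=3,fy=3))
P=world(s); b,g,r=[s["image"][...,i].astype(int) for i in range(3)]
A=P[130:260,220:350].reshape(-1,3); w=((abs(r-b)<40)&(r>110))[130:260,220:350].ravel()
m=(A[:,2]>.11)&(A[:,2]<.2)&(abs(A[:,0]-.48)<.03)&(abs(A[:,1]-.276)<.03)&w
print(m.sum(),np.percentile(A[m],[1,50,99],axis=0).round(4)); print(sense()["tcp_pos"],sense()["force"])
E
```

```text
t: 5.2
tcp_pos: [0.4821, 0.2746, 0.2259]
tool_rot: [0.75, 0.662, -0.001, -0.0]
force: [0.4, -1.0, -3.6]
finger_gap: 0.238
gripper_force: 59.2
328 [[0.4606 0.255  0.1286]
 [0.4697 0.2636 0.1569]
 [0.4964 0.2876 0.1749]]
[0.4823145  0.27453078 0.22617411] [-0.14352361 -0.37651902 -2.87746959]
```

View pics/s1c.png

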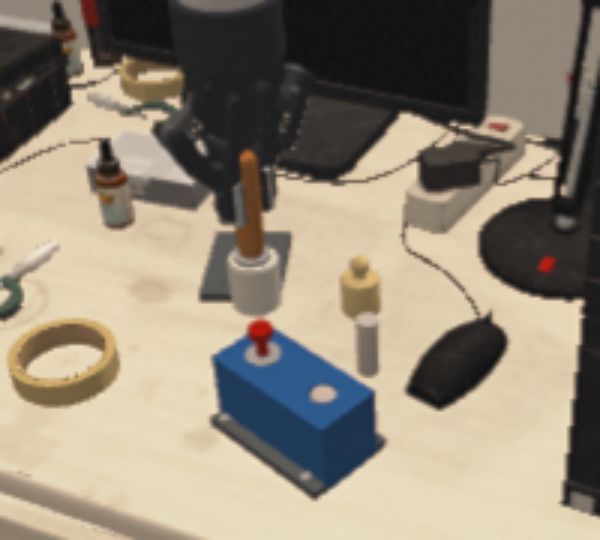

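The mallet is gripped upright with its face just above the red pin (crop 255,300 over 262,328). I'm driving the pin down.

```bash
python3 -m crank '[{"dp":[0,0,-0.3],"angular":[0,0,0]},{"dp":[0,0,-0.3],"angular":[0,0,0]},{"dp":[0,0,-0.2],"angular":[0,0,0]},{"dp":[0,0,-0.1],"angular":[0,0,0]},{"dp":[0,0,-0.1],"angular":[0,0,0]},{"dp":[0,0,-0.1],"angular":[0,0,0]},{"dp":[0,0,-0.1],"angular":[0,0,0]},{"dp":[0,0,-0.1],"angular":[0,0,0]},{"dp":[0,0,-0.1],"angular":[0,0,0]},{"dp":[0,0,-0.1],"angular":[0,0,0]},{"dp":[0,0,0],"angular":[0,0,0]}]'
python3 -m crank '[{"dp":[0,0,-0.05],"angular":[0,0,0]},{"dp":[0,0,-0.05],"angular":[0,0,0]},{"dp":[0,0,-0.03],"angular":[0,0,0]},{"dp":[0,0,0],"angular":[0,0,0]},{"dp":[0,0,0],"angular":[0,0,0]}]'
```

```text
t: 6.35
tcp_pos: [0.4819, 0.2751, 0.182]
tool_rot: [0.749, 0.662, -0.001, -0.0]
force: [-2.5, -0.7, 3.6]
finger_gap: 0.238
gripper_force: 60.0
t: 6.85
tcp_pos: [0.482, 0.2751, 0.1782]
tool_rot: [0.749, 0.662, -0.001, -0.0]
force: [-2.4, -1.3, 6.2]
finger_gap: 0.24
gripper_force: 60.2
```

```bash
python3 -m crank '[{"dp":[0,0,-0.05],"angular":[0,0,0]},{"dp":[0,0,-0.05],"angular":[0,0,0]},{"dp":[0,0,0],"angular":[0,0,0]},{"dp":[0,0,0],"angular":[0,0,0]}]'
```

```text
t: 7.25
tcp_pos: [0.4822, 0.2753, 0.1777]
tool_rot: [0.749, 0.662, 0.0, 0.0]
force: [-5.6, -2.2, 19.0]
finger_gap: 0.24
gripper_force: 61.8
```

```bash
python3 -m crank '[{"dp":[0,0,0.23],"angular":[0,0,0]},{"dp":[0,0,0.5],"angular":[0,0,0]},{"dp":[0,0,0.6],"angular":[0,0,0]},{"dp":[0,0,0.4],"angular":[0,0,0]},{"dp":[0,-0.4,0],"angular":[0,0,0]},{"dp":[-0.02,-0.7,0],"angular":[0,0,0]},{"dp":[-0.02,-0.7,0],"angular":[0,0,0]},{"dp":[-0.02,-0.8,0],"angular":[0,0,0]},{"dp":[-0.02,-0.8,0],"angular":[0,0,0]},{"dp":[-0.02,-0.8,0],"angular":[0,0,0]},{"dp":[0.0,-0.7,0],"angular":[0,0,0]},{"dp":[0,-0.5,0],"angular":[0,0,0]},{"dp":[0,0,0],"angular":[0,0,0]}]'
python3 -m crank '[{"dp":[0,0,-0.5],"angular":[0,0,0]},{"dp":[0,0,-0.8],"angular":[0,0,0]},{"dp":[0,0,-0.8],"angular":[0,0,0]},{"dp":[0,0,-0.7],"angular":[0,0,0]},{"dp":[0,0,-0.6],"angular":[0,0,0]},{"dp":[0,0,-0.4],"angular":[0,0,0]},{"dp":[0,0,-0.2],"angular":[0,0,0]},{"dp":[0,0,-0.1],"angular":[0,0,0]},{"dp":[0,0,-0.08],"angular":[0,0,0]},{"dp":[0,0,0],"angular":[0,0,0]},{"dp":[0,0,0],"angular":[0,0,0]}]'
```

```text
t: 8.55
tcp_pos: [0.4789, 0.1111, 0.2255]
tool_rot: [0.75, 0.661, -0.001, -0.0]
force: [0.1, -0.8, -3.0]
finger_gap: 0.237
gripper_force: 59.3
t: 9.65
tcp_pos: [0.4799, 0.1134, 0.1016]
tool_rot: [0.749, 0.662, 0.001, 0.0]
force: [-1.2, -1.0, -3.3]
finger_gap: 0.241
gripper_force: 59.1
```

```bash
python3 -m crank '[{"dp":[0,0,-0.03],"angular":[0,0,0]},{"dp":[0,0,-0.02],"angular":[0,0,0]},{"dp":[0,0,0],"angular":[0,0,0]},{"dp":[0,0,0],"angular":[0,0,0]}]'
```

```text
t: 10.05
tcp_pos: [0.4801, 0.1134, 0.1009]
tool_rot: [0.749, 0.662, 0.001, 0.001]
force: [-1.0, 0.8, 6.0]
finger_gap: 0.24
gripper_force: 60.5
```

Contact with the desk. I'll release and rise clear, then look.

```bash
python3 -m crank '[{"dp":[0,0,0],"angular":[0,0,0]},{"dp":[0,0,0],"angular":[0,0,0]},{"dp":[0,0,0],"angular":[0,0,0]},{"dp":[0,0,0],"angular":[0,0,0]},{"dp":[0,0,0],"angular":[0,0,0]},{"dp":[0,0,0],"angular":[0,0,0]},{"dp":[0,0,0],"angular":[0,0,0]},{"dp":[0,0,0.3],"angular":[0,0,0]},{"dp":[0,0,0.6],"angular":[0,0,0]},{"dp":[0,0,0.8],"angular":[0,0,0]},{"dp":[0,0,0.8],"angular":[0,0,0]},{"dp":[0,0,0.8],"angular":[0,0,0]},{"dp":[0,0,0],"angular":[0,0,0]}]' 0
python3 - <<'E'
from h import *
for n in ("top","side"):
    s=snap(n,f"pics/{n}2.png"); P=world(s).reshape(-1,3); im=s["image"].astype(int); b,g,r=[im[...,i].ravel() for i in range(3)]
    for k,c,z0,z1,col in (("roller",(.475,.207),.082,.1,None),("pin",(.483,.276),.072,.11,(r>120)&(g<90)),("mtop",(.479,.113),.125,.145,None),("mhead",(.479,.113),.03,.055,None)):
        m=(np.hypot(P[:,0]-c[0],P[:,1]-c[1])<.035)&(P[:,2]>z0)&(P[:,2]<z1)
        if col is not None: m&=col
        A=P[m]
        if len(A)>3: print(n,k,len(A),np.median(A[:,2]).round(4),np.round(cv2.minAreaRect((A[:,:2]*1000).astype(np.float32))[:2],1).tolist())
cv2.imwrite("pics/s2c.png",cv2.resize(s["image"][100:280,190:390],None,fx=3,fy=3))
E
```

```text
t: 11.35
tcp_pos: [0.4816, 0.1135, 0.202]
tool_rot: [0.749, 0.662, 0.003, 0.003]
force: [0.6, -0.6, 0.2]
finger_gap: 1.005
gripper_force: 0.0
top roller 58 0.0912 [[477.0, 205.1], [18.5, 16.1]]
top pin 54 0.0754 [[484.1, 277.1], [17.0, 18.7]]
side roller 58 0.0907 [[471.8, 205.0], [20.4, 17.7]]
side pin 43 0.0766 [[481.7, 277.2], [19.4, 21.1]]
side mtop 72 0.1329 [[477.4, 111.9], [17.3, 20.1]]
side mhead 187 0.0439 [[475.3, 112.2], [31.4, 37.6]]
```

View pics/s2c.png

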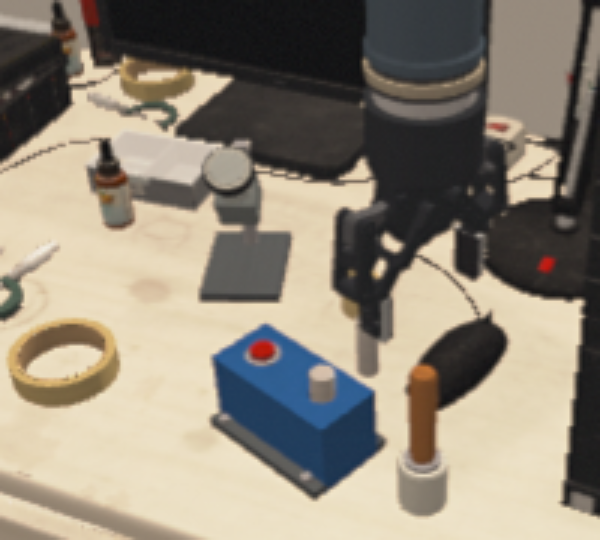

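The pin is down at 76 mm (crop 262,350), the roller stands proud (320,383) and the mallet is upright (423,440). Next is the roller.

```bash
python3 -m crank '[{"dp":[-0.05,0.4,0],"angular":[0,0,0]},{"dp":[-0.05,0.7,0],"angular":[0,0,0]},{"dp":[-0.05,0.8,0],"angular":[0,0,0]},{"dp":[-0.05,0.7,0],"angular":[0,0,0]},{"dp":[0,0.48,0],"angular":[0,0,0]},{"dp":[0,0,-0.5],"angular":[0,0,0]},{"dp":[0,0,-0.8],"angular":[0,0,0]},{"dp":[0,0,-0.8],"angular":[0,0,0]},{"dp":[0,0,-0.7],"angular":[0,0,0]},{"dp":[0,0,-0.5],"angular":[0,0,0]},{"dp":[0,0,-0.38],"angular":[0,0,0]},{"dp":[0,0,0],"angular":[0,0,0]},{"dp":[0,0,0],"angular":[0,0,0]},{"dp":[0,0,0],"angular":[0,0,0]}]'
```

```text
t: 12.85
tcp_pos: [0.474, 0.206, 0.0887]
tool_rot: [0.749, 0.662, 0.001, 0.0]
force: [1.0, 0.2, 0.1]
finger_gap: 1.001
gripper_force: 0.0
```

```bash
python3 -m crank '[{"dp":[0,0,0.06],"angular":[0,0,0]},{"dp":[0,0,0],"angular":[0,0,0]},{"dp":[0,0,0],"angular":[0,0,0]},{"dp":[0,0,0],"angular":[0,0,0]},{"dp":[0,0,0],"angular":[0,0,0]},{"dp":[0,0,0],"angular":[0,0,0]},{"dp":[0,0,0],"angular":[0,0,0]},{"dp":[0,0,0],"angular":[0,0,0]},{"dp":[0,0,0],"angular":[0,0,0]}]' 1 70
```

```text
t: 13.75
tcp_pos: [0.4737, 0.2058, 0.0902]
tool_rot: [0.749, 0.662, 0.0, 0.0]
force: [0.4, -0.2, 4.5]
finger_gap: 0.2
gripper_force: 68.4
```

```bash
python3 -m crank '[{"dp":[0,0,0.2],"angular":[0,0,0]},{"dp":[0,0,0.3],"angular":[0,0,0]},{"dp":[0,0,0.4],"angular":[0,0,0]},{"dp":[0,0,0.5],"angular":[0,0,0]},{"dp":[0,0,0.6],"angular":[0,0,0]},{"dp":[0,0,0.7],"angular":[0,0,0]},{"dp":[0,0,0.8],"angular":[0,0,0]},{"dp":[0,0,0.8],"angular":[0,0,0]},{"dp":[0,0,0.8],"angular":[0,0,0]},{"dp":[0,0,0.6],"angular":[0,0,0]},{"dp":[0,0,0],"angular":[0,0,0]},{"dp":[0,0,0],"angular":[0,0,0]}]'
python3 - <<'E'
from h import *
s=snap("side"); cv2.imwrite("pics/s3c.png",cv2.resize(s["image"][60:280,190:390],None,fx=2.5,fy=2.5))
P=world(s).reshape(-1,3);t=sense()["tcp_pos"]
m=(np.hypot(P[:,0]-t[0],P[:,1]-t[1])<.014)&(P[:,2]<t[2]-.018)&(P[:,2]>.1)
A=P[m];print(t,len(A),np.percentile(A,[1,50,99],axis=0).round(4))
for z in np.arange(.17,.25,.01):
    B=A[(A[:,2]>=z)&(A[:,2]<z+.01)]
    if len(B):print(z.round(2),len(B),B.mean(0).round(4))
# goal
for yaw in (33.9,):
    y=np.radians(yaw);n=np.array([-.5*np.cos(y),-.5*np.sin(y),.866]);F=np.array([.567,.392,.22]);print("tcp goal",F+n*.0582,"delta units",(F+n*.0582-t)/.03,"rot",30*np.array([np.sin(y),-np.cos(y),0]))
E
```

```text
t: 14.95
tcp_pos: [0.4727, 0.2057, 0.2611]
tool_rot: [0.749, 0.662, -0.0, -0.0]
force: [0.0, -0.3, -1.8]
finger_gap: 0.2
gripper_force: 68.6
[0.47238477 0.20559541 0.26027813] 136 [[0.4615 0.1964 0.2039]
 [0.4655 0.2006 0.2227]
 [0.4772 0.2126 0.2409]]
0.2 21 [0.4666 0.2022 0.2063]
0.21 35 [0.4669 0.2019 0.2144]
0.22 39 [0.4666 0.2025 0.2244]
0.23 37 [0.4668 0.2016 0.2342]
0.24 4 [0.4672 0.199  0.2407]
tcp goal [0.54284664 0.37576962 0.2704012 ] delta units [2.34872917 5.67247354 0.3374356 ] rot [ 16.73235327 -24.90036855   0.        ]
```

View pics/s3c.png

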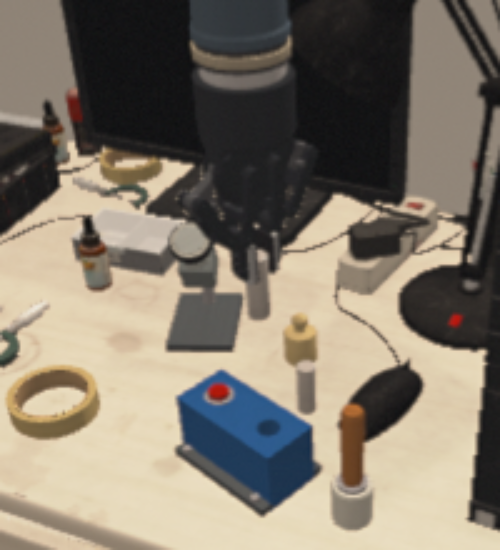

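The roller is out and held vertically at (258,285); the nest at (268,427) is empty. Now to the focus, tilting on the way.

```bash
python3 -m crank '[{"dp":[0.168,0.405,0.024],"angular":[1.195,-1.779,0]},{"dp":[0.168,0.405,0.024],"angular":[1.195,-1.779,0]},{"dp":[0.168,0.405,0.024],"angular":[1.195,-1.779,0]},{"dp":[0.168,0.405,0.024],"angular":[1.195,-1.779,0]},{"dp":[0.168,0.405,0.024],"angular":[1.195,-1.779,0]},{"dp":[0.168,0.405,0.024],"angular":[1.195,-1.779,0]},{"dp":[0.168,0.405,0.024],"angular":[1.195,-1.779,0]},{"dp":[0.168,0.405,0.024],"angular":[1.195,-1.779,0]},{"dp":[0.168,0.405,0.024],"angular":[1.195,-1.779,0]},{"dp":[0.168,0.405,0.024],"angular":[1.195,-1.779,0]},{"dp":[0.168,0.405,0.024],"angular":[1.195,-1.779,0]},{"dp":[0.168,0.405,0.024],"angular":[1.195,-1.779,0]},{"dp":[0.168,0.405,0.024],"angular":[1.195,-1.779,0]},{"dp":[0.168,0.405,0.024],"angular":[1.195,-1.779,0]},{"dp":[0,0,0],"angular":[0,0,0]},{"dp":[0,0,0],"angular":[0,0,0]},{"dp":[0,0,0],"angular":[0,0,0]}]'
cat > chk.py <<'E'
from h import *
from scipy.spatial.transform import Rotation as R
y=np.radians(33.9);n=np.array([-.5*np.cos(y),-.5*np.sin(y),.866]);F=np.array([.567,.392,.22])
st=sense();t=st["tcp_pos"];tz=R.from_quat(st["tool_rot"]).as_matrix()[:,2]
print(t.round(4),tz.round(3),"foot pred err mm",((t+.058*tz-F)*1000).round(1),"ang",np.degrees(np.arccos(-tz@n)).round(2))
for c in ("side","top"):
    s=snap(c); P=world(s).reshape(-1,3); d=P-t; a=d@tz; r=np.linalg.norm(d-a[:,None]*tz,axis=1)
    m=(r<.016)&(a>.021)&(a<.075); A=P[m]; print(c,len(A),"a range",np.percentile(a[m],[1,99]).round(4) if m.any() else "")
    if len(A)>20:
        v=np.linalg.svd(A-A.mean(0))[2][0];v*=np.sign(v@n);print(" axis",v.round(3),"ang",np.degrees(np.arccos(v@n)).round(1))
    if c=="side":cv2.imwrite("pics/s4c.png",cv2.resize(s["image"][60:280,190:390],None,fx=2.5,fy=2.5))
E
python3 chk.py
```

```text
t: 16.7
tcp_pos: [0.5436, 0.3753, 0.2701]
tool_rot: [0.724, 0.64, 0.255, 0.034]
force: [-0.2, -0.1, -2.1]
finger_gap: 0.199
gripper_force: 68.6
[0.5436 0.3753 0.2701] [ 0.413  0.278 -0.867] foot pred err mm [ 0.5 -0.6 -0.2] ang 0.41
side 62 a range [0.0224 0.0578]
 axis [-0.391 -0.34   0.856] ang 3.8
top 13 a range [0.0239 0.0574]
```

View pics/s4c.png

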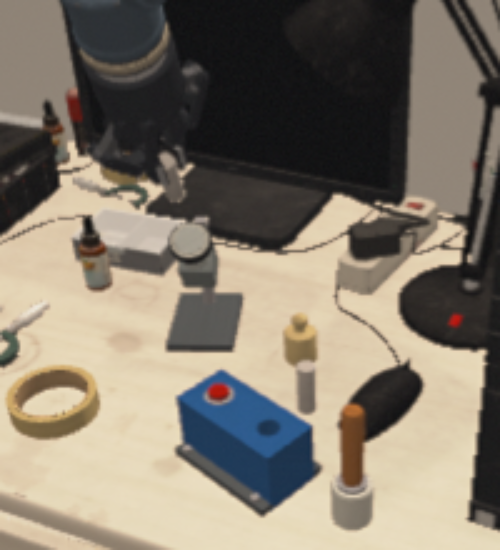

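The roller at (172,180) points at the lens at (190,242). The mallet is upright, the pin is down and the bystanders haven't moved. Handing in.

```bash
python3 -m crank '[{"dp":[0,0,0],"angular":[0,0,0]},{"dp":[0,0,0],"angular":[0,0,0]},{"dp":[0,0,0],"angular":[0,0,0]}]'; python3 -c "
from station import order
print(order.sign_off())"
```

```text
t: 17.1
tcp_pos: [0.5441, 0.3758, 0.2711]
tool_rot: [0.724, 0.639, 0.257, 0.034]
force: [0.2, -0.4, -2.0]
finger_gap: 0.201
gripper_force: 68.6
the job is handed in; nothing more can be done
None
```

Job handed in at about 17 s of robot time (no verdict came back): the mallet drove the pin fully down and stands upright and released, and the gripper holds the roller over the camera, its lower end about 1 mm from the measured focus point and its axis within 4° of the line of sight.

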